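Hang the notions caddy and press its label holder home

TASK

Hang the small metal thread caddy by its handle across both prongs of the hook stand and let go of it. Then take the label holder from its wooden rest and, white label facing the same way as its neighbours, push its tongue down behind the trim shelf's lip, in the empty bay between the two labels, until it is fully home against the spring. Finish while still holding it pressed home (let go and the spring lifts it), and leave the other things on the table where they are.

Things in the scene. Friction and masses are not known exactly. Their poses are not given: they have to be found in the camera images.
- caddy_grip (a point): centre of the wooden grip sleeve (14 thick along x, 34 long along y, 18 high) on the thread caddy's rigid upright arch handle: round top bar 8 thick along y at this height, 116 between its two posts, 71 clear from bar down to the box rim. The caddy's underside is 130 below this point. z up. Either way round will do.
- caddy: the loose thread caddy: open steel box 84 (x) by 120 (y) by 55 high with an arch handle, three thread spools inside, about 0.3 kg; origin at the centre of its underside
- hook_seat (a point): midway between the two prongs of the fixed hook stand, level with their upper surface (214 above the table), 70 from the post's centre. Prongs are 8 thick, 68 apart along y, level, running from the post to -x, with upturned tips 47 from this point on the -x side, rising 14 above it. x points to the post, z up. Hung, the caddy's bar lies along y across both prongs, sleeve between them.
- hookstand: the dark steel hook stand, same axes, origin on the table under its slim post (on the far side of the prongs); foot 110 by 110, 10 high; crossbar 16 thick, 92 wide, rising 5 above the prongs' upper surface. The prongs pass between the caddy's bar and box, so the caddy has to come in level from the open -x end, its bar above the tips, then be lowered.
- holder_mid (a point): centre of the upper part of the loose label holder (grey plastic, 60 g): upper part 12 thick (x), 60 wide (y), 50 high, white label on its -x face; below it a tongue 6 thick, 50 wide, 32 long, ending 57 below this point. z up. It stands upright in the groove of a wooden rest 50 by 90 by 40 high, the upper part wholly above the wood.
- holder_tip (a point): centre of the lower end of the label holder's tongue, same axes
- holder_face (a point): centre of the label holder's white label face, same axes
- holder: the label holder, origin at the lower end of its tongue, same axes
- label_slot (a point): in the empty middle bay of the trim shelf: centre of the channel behind the aluminium lip, where the tongue's lower end stands when fully home (80 above the table). The channel runs along y, 9 wide (x), 64 long; 24 above this point it begins to flare to a mouth 25 wide at 32 above. x points to the shelf's back, z up. Home, the holder's shoulders are level with the top of the flare.
- trimshelf: the fixed plywood trim shelf, 240 wide, same axes, front (lip) towards -x, origin on the table 60 behind the channel's centre line. Labels already in place stand 79 to either side of the empty bay, 60 wide, tops 162 above the table; thread spools on the shelf begin 72 behind the channel, tops 120 above the table.
- ejector (a joint): travel (m) of the spring strip at the bottom of the channel: 0 = up, its top 6 mm above point label_slot; grows as the tongue presses it down, about 0.006 when the tongue stands on its hard stop (fully home). It pushes back with 1.2 N at 0 and 6 N at 0.006.
- pinjar: bystander: small round jar, 48 across, 50 high, between the task's things
- chalk: bystander: yellow chalk block 45 by 28 by 14
- phone: bystander: black phone 150 by 72 by 9, flat
- pinbox: bystander: clear open pin box 75 by 110 by 26
- shears: bystander: shears, 260 long, flat
There are look-alikes about, which are no part of the job. There is more than one size of the caddy; the one meant has the size given above.

How it is judged:
By the outcome, as a careful person would: the job done as asked, in the order asked, and still so for the second after the job is handed in, while the arm keeps its last pose, push and grip.
It also fails if it takes over 67 s, if anything falls off the work surface, if the arm or the gripper's body presses on something with over 40 N, if the wrist force passes 120 N, or if a joint passes its speed limit or range.

ROBOT

A 6-joint arm with a two-finger parallel gripper is mounted at the origin on the work surface. World frame = base frame: x ahead of the robot, y to its left, z up, the work surface at z = 0. Lengths are in m, angles in rad, forces in N, time in s.
With the tool pointing down it reaches from about 0.3 to 0.85 m from the base axis. Payload 5.4 kg.
Tool frame: the origin (TCP) lies on the front face of the gripper's body, between the roots of the fingers; the fingertips stand 73 mm ahead of it and the grasp point (between the pads) lies tcp_to_grasp ahead of it (tcp_to_grasp is the distance from the TCP to the grasp point, in m); y points along the fingers, z is the direction in which the jaws open and shut, and the axes are right-handed (so a half turn about y gives the same grasp; the last joint's range is limited). The gripper opens to 85 mm and grips with 20 to 120 N. Pads are 22 mm wide; open, the fingers measure 114 mm over their backs; the gripper's body (76 mm by 85 mm) begins 54 mm behind the grasp point. The pads swing forward as they close: fully open they stand 13 mm farther back than shut.
Start: joints at [1.027, 0.158, 1.597, -0, 1.386, -0.21], TCP at [0.188, 0.543, 0.304] pointing down, gripper open.
Joint ranges: [-2.91, 2.91], [-0.94, 2.29], [0.18, 2.7], [-1.29, 4.43], [0.17, 2.64], [-3, 3]. Speed limits (rad/s): [2.57, 2.57, 3.14, 3.14, 3.14, 3.14].

INTERFACE

Orientations are given as a unit quaternion [x, y, z, w].
In Python, from plant import * gives the robot as it stands.
- The arm moves only by the tool drive_tool, never from a script. Its argument "targets" is a list that holds one entry, the list of rows, each a list of 7 numbers: the shift along the world's x, y, z as a fraction of full scale, then the turn, a rotation vector about the world's x, y, z as a fraction of full scale, then the closure, from -1 (fully open) to 1 (shut). A call has 1 to 5 rows; each row shifts and turns the commanded pose from where the row before left it; what a row does not reach is not made up. Full scale, the value 1, is 20 cm for a shift and 180 degrees for a turn. A row lasts 1/8 s, in which the tool goes at most 62.5 mm and 10.7 degrees, less where a joint would pass 70% of its speed; a pose out of reach is approached as far as the arm can. A call with a number of a shift or a turn outside -1 to 1 is refused whole. A call with a gripper value outside its range is refused whole. The fingers move at their own pace and stop on an object; "grip_force" is the grip in N (left out, the last holds). Time passes only in rows, so rows that do not move let the fingers close. It gives the time, the measured TCP pose, the force and the opening at its end, in the units of the state.
- sense(): the state, without advancing time (a new reading comes with each control period).
- camera(name): name is "scene" or "top" or "wrist"; returns a dict with "image" (420x560x3 uint8, blue, green, red), "range_z" (420x560 float32, m along the optical axis (not along the pixel's ray), 0 where there is no reading), "intrinsics" (3x3 intrinsics, pixels), "R" (3x3) and "t" (3): a world point X has camera coordinates R X + t. Camera axes: x right, y down, z forward; pixel columns grow to the right and rows downward; lengths in m; the calibration is good to about 2 mm. A picture is of the moment at which its call begins.
- finish_job(): hands the job in, once; it reports no verdict.
Trained networks look in a picture, given as the dict that the camera call returned (one of the last four; its "shot" number tells which), for a name from the list of things; names that differ only in an ending like _2 or _b are one class to them, and where a whole thing is asked for, a point or a joint stands for the part that bears it (a point fixed in the world has none). Each returns a list of dicts, best first, with "score" (0 to 1); they miss things now and then, are a little off and sometimes report something else, mostly with a low value. They report only what shows in the picture. A call takes as long as a camera call. They do not tell look-alikes from the thing itself.
- spot_in(picture, query): "position" ([x, y, z] in m, in world coordinates, good to about 4 mm: the middle of the surface that is visible of it).
- trace(picture, query): "region" (420x560 bool, what is visible of it).
- tip_of(picture, query): "position" ([x, y, z] in m, in world coordinates, good to about 4 mm: a listed point, or the origin of a listed thing).
The state is a dict: "time": time; "joint_positions": joint angles; "qvel": joint speeds; "effort": joint torques, N m; "tcp_pos": TCP position; "tcp_rot": TCP orientation; "force": force on the tool from outside, world axes, zero at the start; "wrist_torque": the same for the moment, N m; "finger_gap": finger opening in m.
Only numpy, scipy, OpenCV 4.12 (cv2) and the standard library are available. Lean on these libraries where they do the work, as an engineer would, in place of code of your own. Each camera call takes 0.05 s, during which the arm holds its last target. There are 200 camera calls.

## Working session

There is one attempt and no reset: what is moved stays moved. The work goes in short steps, Python scripts to look and compute and a tool call to move; the robot and the scene stay as the last step left them, time stands still between calls to the robot, and variables do not carry over. Pictures are saved under pics/ and viewed, about 8 in all and at most 12, crops included, and the job is handed in when it is done.

Besides the shell and the picture viewer there is one more tool, called after "Request:" by a JSON object that holds its "fn" and its "kwargs". drive_tool: Moves the arm, as the interface text tells. Its arguments: {"type":"object","properties":{"targets":{"type":"array"},"grip_force":{"type":"number"}},"required":["targets"]}

```bash
mkdir -p pics; ls
cat > h.py <<'E'
from plant import *
import numpy as np, cv2
def det(p,qs,fn=tip_of):
    for q in qs:
        try:
            print(fn.__name__,q,[(np.round(d["position"],3).tolist(),round(d["score"],2)) for d in fn(p,q)[:4]])
        except Exception as e: print(q,e)
def pix(p,X):
    c=p["R"]@np.array(X)+p["t"]; u=p["intrinsics"]@c; return (u[:2]/u[2]).round().astype(int).tolist()
def cloud(p):
    z=p["range_z"]; v,u=np.indices(z.shape); K=p["intrinsics"]
    c=np.stack([(u-K[0,2])/K[0,0]*z,(v-K[1,2])/K[1,1]*z,z],-1)
    W=(c-p["t"])@p["R"]; W[z==0]=np.nan; return W
E
python3 - <<'E'
from h import *
s=sense(); print(s)
a=camera("scene"); b=camera("top")
cv2.imwrite("pics/s1.png",cv2.resize(a["image"],(800,600))); cv2.imwrite("pics/t1.png",cv2.resize(b["image"],(800,600)))
np.savez("shots.npz",**{k+n:p[n] for k,p in (("a",a),("b",b)) for n in("image","range_z","intrinsics","R","t")})
for p in(a,b): det(p,["caddy_grip","caddy","hook_seat","hookstand","holder_mid","holder_face","label_slot","trimshelf","pinjar"])
E
```

```text
pics
{'time': 0.0, 'joint_positions': array([ 1.02691864e+00,  1.59069361e-01,  1.59821612e+00,  1.59234506e-05,
        1.38618830e+00, -2.10104343e-01]), 'qvel': array([ 0.00053668,  0.00120631,  0.00100276,  0.00041975, -0.00010531,
       -0.00082305]), 'effort': array([-6.42012092e-04, -3.96011639e+01, -3.31428301e+01, -2.32105649e-04,
        8.66991060e-03, -3.27004079e-05]), 'tcp_pos': array([0.18815377, 0.54286225, 0.30291342]), 'tcp_rot': array([ 0.6978986 , -0.11771064,  0.11721069, -0.69666593]), 'force': array([ 0.02250925,  0.84503581, -0.39310235]), 'wrist_torque': array([-0.00959771,  0.00252018, -0.00161519]), 'finger_gap': 0.0854466524130709}
call caddy_grip [([0.427, -0.192, 0.131], 0.87), ([0.533, -0.335, 0.083], 0.87), ([0.275, -0.231, 0.082], 0.8)]
call caddy [([0.281, -0.226, 0.003], 0.71), ([0.427, -0.194, 0.003], 0.66), ([0.532, -0.336, -0.004], 0.66)]
call hook_seat [([0.602, -0.159, 0.217], 0.6)]
call hookstand [([0.546, -0.009, -0.003], 0.75), ([0.665, -0.176, 0.004], 0.71)]
call holder_mid [([0.413, 0.211, 0.063], 0.7)]
call holder_face [([0.403, 0.216, 0.064], 0.82)]
call label_slot []
call trimshelf [([0.67, 0.188, 0.001], 0.61)]
call pinjar [([0.544, -0.007, -0.003], 0.68), ([0.404, 0.214, 0.069], 0.16)]
call caddy_grip [([0.53, -0.334, 0.087], 0.91), ([0.275, -0.231, 0.083], 0.85), ([0.428, -0.196, 0.13], 0.59)]
call caddy [([0.274, -0.231, -0.002], 0.93), ([0.535, -0.333, -0.002], 0.77), ([0.43, -0.192, -0.003], 0.64)]
call hook_seat [([0.602, -0.166, 0.214], 0.7), ([0.667, -0.172, 0.001], 0.18)]
call hookstand [([0.67, -0.177, 0.004], 0.72), ([0.408, 0.211, 0.061], 0.51), ([0.412, 0.21, 0.065], 0.4)]
call holder_mid [([0.546, -0.007, -0.0], 0.16)]
call holder_face [([0.405, 0.213, 0.062], 0.46)]
call label_slot [([0.615, 0.196, 0.079], 0.96)]
call trimshelf [([0.674, 0.187, -0.002], 0.75)]
call pinjar [([0.548, -0.006, 0.002], 0.73)]
```

View pics/s1.png

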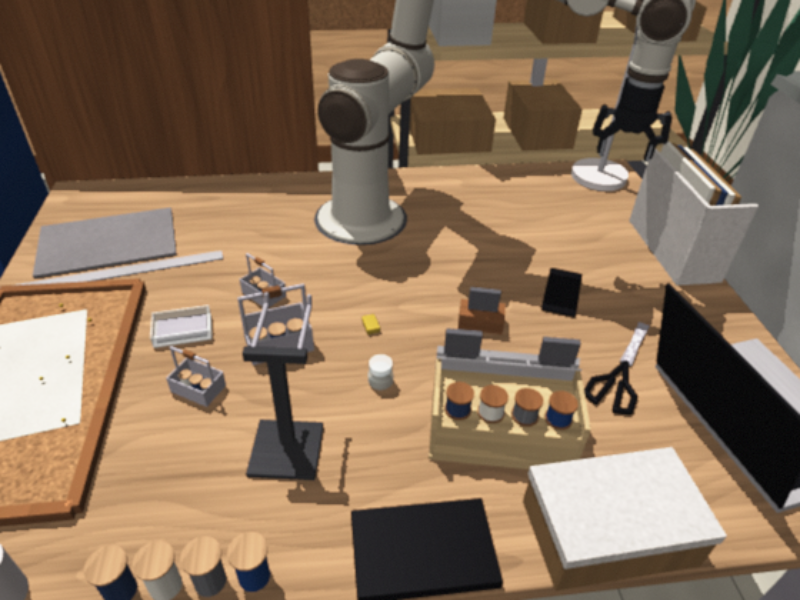

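View pics/t1.png

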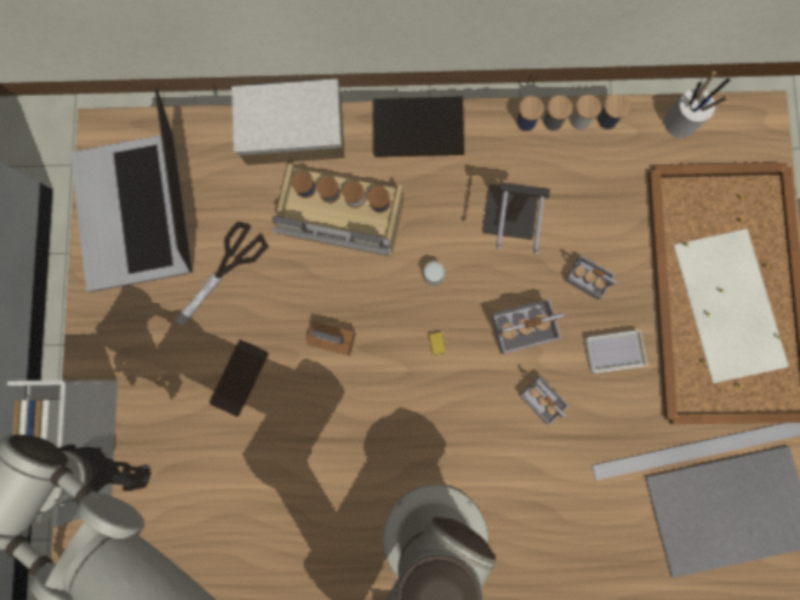

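The three candidate caddies in the top view are (527,325), (545,400) and (590,277). The one at (527,325) fits: its grip is 131 mm high and the other two are at about 83 mm. I'll confirm it with a crop and get the yaws from depth.

Run:
```python
from h import *
d=np.load("shots.npz"); 
P={k:{n:d[k+n] for n in("image","range_z","intrinsics","R","t")} for k in "ab"}
W=[cloud(P[k]).reshape(-1,3) for k in "ab"]
def rect(nm,c,r,z0,z1):
    for k,w in zip("ab",W):
        m=(np.hypot(w[:,0]-c[0],w[:,1]-c[1])<r)&(w[:,2]>z0)&(w[:,2]<z1); q=w[m]
        if len(q)<5: print(nm,k,len(q)); continue
        R=cv2.minAreaRect((q[:,:2]*1000).astype(np.float32)); x=q[:,:2]-q[:,:2].mean(0)
        ev=np.linalg.eigh(x.T@x)[1][:,1]
        print(nm,k,len(q),"c",np.round(R[0],1),"size",np.round(R[1],1),"ang",round(R[2],1),"pca",round(np.degrees(np.arctan2(ev[1],ev[0])),1),"zmax",q[:,2].max().round(3))
rect("caddybox",(.428,-.194),.09,.03,.062)
rect("caddybar",(.428,-.194),.08,.115,.15)
rect("small1box",(.275,-.231),.07,.02,.045)
rect("hookprong",(.602,-.163),.12,.195,.235)
rect("hookfoot",(.67,-.175),.1,.004,.02)
rect("holder",(.41,.212),.06,.055,.1)
rect("rest",(.41,.212),.08,.03,.045)
rect("labels",(.615,.193),.14,.12,.17)
rect("lip",(.615,.193),.14,.095,.118)
rect("spools",(.69,.18),.14,.11,.128)
a=P["a"]; i=a["image"]; u=pix(a,(.428,-.194,.06)); 
c1=cv2.resize(i[u[1]-70:u[1]+60,u[0]-80:u[0]+80],(800,600),interpolation=cv2.INTER_CUBIC)
cv2.imwrite("pics/c1.png",c1)
```

```text
caddybox a 842 c [ 429.3 -194.2] size [ 90.4 121.8] ang 13.2 pca -156.7 zmax 0.061
caddybox b 406 c [ 429.4 -192.2] size [ 83.9 120.8] ang 13.6 pca 103.8 zmax 0.061
caddybar a 217 c [ 429.4 -194.7] size [ 19.7 121.7] ang 17.0 pca 103.4 zmax 0.143
caddybar b 161 c [ 429.4 -192.3] size [ 13.6 123. ] ang 14.8 pca 103.6 zmax 0.143
small1box a 285 c [ 276.9 -228.4] size [86.3 59. ] ang 41.2 pca 59.7 zmax 0.045
small1box b 211 c [ 277.7 -226.5] size [82.1 57.4] ang 42.4 pca 45.3 zmax 0.044
hookprong a 809 c [ 615.8 -164.7] size [ 92.2 129.4] ang 79.4 pca 171.2 zmax 0.231
hookprong b 510 c [ 613.9 -164.9] size [ 91.7 129.3] ang 81.9 pca 171.6 zmax 0.228
hookfoot a 2003 c [ 669.3 -175.7] size [197.3 189.8] ang 20.2 pca 102.2 zmax 0.019
hookfoot b 887 c [ 669.8 -169.3] size [180.3 184.1] ang 38.5 pca 64.6 zmax 0.019
holder a 272 c [412.9 212.3] size [60.  17.5] ang 72.6 pca 74.3 zmax 0.096
holder b 102 c [411.6 214.4] size [59.9 12.5] ang 74.7 pca 74.6 zmax 0.097
rest a 322 c [412.3 212.2] size [89.2 55.9] ang 74.7 pca 72.5 zmax 0.045
rest b 399 c [412.  214.8] size [91.  49.8] ang 74.9 pca 74.7 zmax 0.045
labels a 1763 c [666.  190.1] size [217.7 127.2] ang 77.8 pca 80.0 zmax 0.168
labels b 563 c [666.1 190.7] size [217.  121.3] ang 77.4 pca 81.0 zmax 0.167
lip a 1504 c [663.7 190.7] size [240.8 132.1] ang 77.8 pca 83.0 zmax 0.118
lip b 849 c [664.  192.6] size [240.9 131.2] ang 77.5 pca 80.4 zmax 0.118
spools a 1584 c [663.6 189.6] size [237.  132.6] ang 77.5 pca 77.3 zmax 0.128
spools b 856 c [661.9 183.4] size [220.7 131.3] ang 77.5 pca 75.5 zmax 0.128
```

View pics/c1.png

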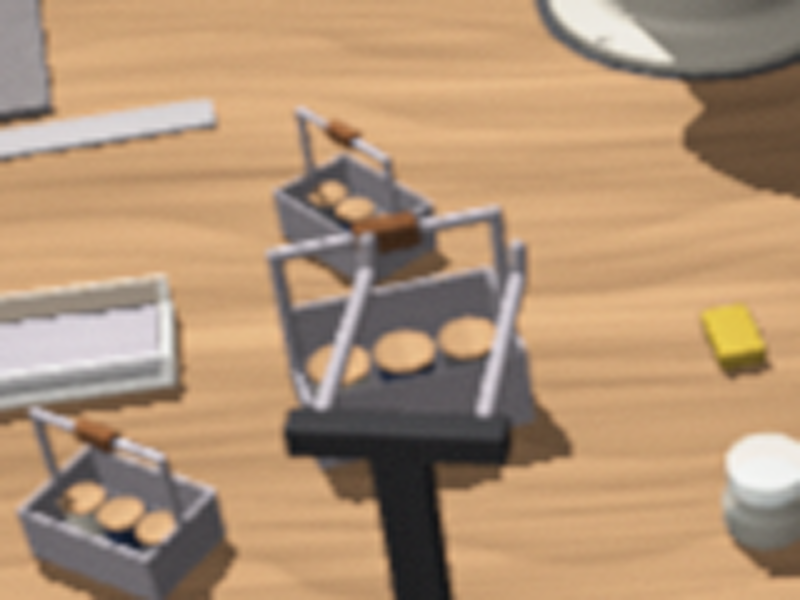

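The crop confirms that the large caddy at (400,330) is the one meant, with the small ones at (370,210) and (120,470). Next I'll plan the moves.

```bash
cat >> h.py <<'E'
from scipy.spatial.transform import Rotation as Ro
def toolR(yaw):  # y down, z along heading yaw (deg); right-handed
    z=np.array([np.cos(np.radians(yaw)),np.sin(np.radians(yaw)),0]); y=np.array([0,0,-1.]); return np.c_[np.cross(y,z),y,z]
def go(pos,yaw,graspoint=True):
    s=sense(); p=np.array(pos,float)
    if graspoint: p[2]+=tcp_to_grasp
    R0=Ro.from_quat(s["tcp_rot"]).as_matrix(); best=None
    for yy in (yaw,yaw+180):
        rv=Ro.from_matrix(toolR(yy)@R0.T).as_rotvec()
        if best is None or np.linalg.norm(rv)<np.linalg.norm(best): best=rv
    dp=p-s["tcp_pos"]
    print("dp",(dp/.2).round(4),"rv",(best/np.pi).round(4),"t",round(s["time"],2),"f",s["force"].round(1),"gap",round(s["finger_gap"],4),"j6",s["joint_positions"].round(2))
E
python3 - <<'E'
from h import *
print(tcp_to_grasp, Ro.from_quat(sense()["tcp_rot"]).as_matrix().round(2))
go([.429,-.1935,.22],13.6); go([.412,.2135,.2],-15.4)
E
```

```text
0.0539 [[ 0.94 -0.    0.33]
 [-0.33 -0.    0.94]
 [-0.   -1.   -0.  ]]
dp [ 1.203  -3.6837 -0.15  ] rv [ 0.     -0.     -0.3182] t 1.0 f [-0.2 -0.6  0.1] gap 0.0857 j6 [ 1.03  0.16  1.6  -0.    1.39 -0.21]
dp [ 1.118  -1.6487 -0.25  ] rv [ 0.     -0.     -0.4793] t 1.0 f [-0.2 -0.6  0.1] gap 0.0857 j6 [ 1.03  0.16  1.6  -0.    1.39 -0.21]
```

Request:
{"fn": "drive_tool", "kwargs": {"targets": [[[0.08,-0.245,0,0,0,-0.021,-1],[0.08,-0.245,0,0,0,-0.021,-1],[0.08,-0.245,0,0,0,-0.021,-1],[0.08,-0.245,0,0,0,-0.021,-1],[0.08,-0.245,0,0,0,-0.021,-1]]]}}

```text
time: 1.62
tcp_pos: [0.2686, 0.2968, 0.3041]
tcp_rot: [-0.668, 0.231, -0.231, 0.669]
force: [0.9, 0.6, 0.4]
finger_gap: 0.0852
```

Request:
{"fn": "drive_tool", "kwargs": {"targets": [[[0.08,-0.245,0,0,0,-0.021,-1],[0.08,-0.245,0,0,0,-0.021,-1],[0.08,-0.245,0,0,0,-0.021,-1],[0.08,-0.245,0,0,0,-0.021,-1],[0.08,-0.245,0,0,0,-0.021,-1]]]}}

```text
time: 2.25
tcp_pos: [0.3487, 0.0516, 0.3043]
tcp_rot: [-0.621, 0.337, -0.338, 0.621]
force: [0.0, -0.5, 0.4]
finger_gap: 0.0852
```

Request:
{"fn": "drive_tool", "kwargs": {"targets": [[[0.08,-0.245,0,0,0,-0.021,-1],[0.08,-0.245,0,0,0,-0.021,-1],[0.08,-0.245,0,0,0,-0.021,-1],[0.08,-0.245,0,0,0,-0.021,-1],[0,0,0,0,0,0,-1]]]}}

```text
time: 2.88
tcp_pos: [0.4128, -0.1454, 0.3039]
tcp_rot: [0.571, -0.417, 0.417, -0.571]
force: [-0.2, 1.0, 0.1]
finger_gap: 0.0851
```

Run:
```python
from h import *
a=camera("wrist"); cv2.imwrite("pics/w1.png",a["image"])
det(a,["caddy_grip","caddy","hook_seat"])
W=cloud(a).reshape(-1,3)
m=(np.hypot(W[:,0]-.429,W[:,1]+.194)<.08)&(W[:,2]>.115)&(W[:,2]<.15); q=W[m]
R=cv2.minAreaRect((q[:,:2]*1000).astype(np.float32)); print(R,len(q),q[:,2].max())
go([.429,-.1935,.13],13.6)
```

```text
call caddy_grip [([0.276, -0.23, 0.085], 0.87), ([0.427, -0.195, 0.13], 0.84)]
call caddy [([0.276, -0.23, -0.001], 0.92), ([0.532, -0.34, 0.001], 0.89), ([0.433, -0.198, -0.001], 0.79)]
call hook_seat []
((428.9128112792969, -194.3963623046875), (14.037384033203125, 123.25131225585938), 13.7002592086792) 2251 0.1410694587527452
dp [ 0.0841 -0.2586 -0.5997] rv [-0.0001 -0.     -0.0246] t 3.08 f [-0.   0.4 -0.4] gap 0.0852 j6 [-0.61 -0.22  1.97  0.    1.4  -0.92]
```

View pics/w1.png

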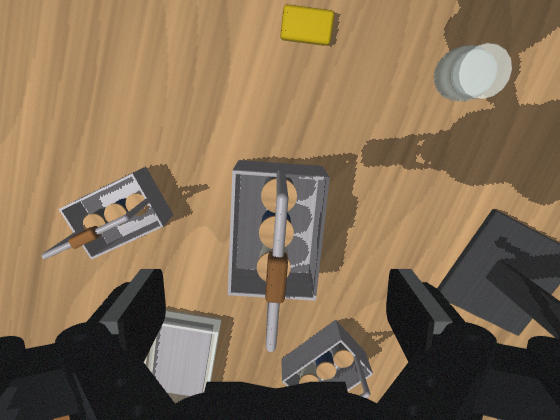

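The wrist view shows the target caddy at (278,230) between the jaws, with its sleeve at (277,278). I'll descend and grip it.

Request:
{"fn": "drive_tool", "kwargs": {"targets": [[[0.042,-0.131,0,0,0,-0.0123,-1],[0.042,-0.131,0,0,0,-0.0123,-1],[0,0,-0.2,0,0,0,-1],[0,0,-0.2,0,0,0,-1],[0,0,-0.1,0,0,0,-1]]], "grip_force": 50}}

```text
time: 3.7
tcp_pos: [0.4283, -0.1931, 0.2018]
tcp_rot: [-0.556, 0.438, -0.436, 0.556]
force: [0.8, -0.4, 0.1]
finger_gap: 0.0855
```

Request:
{"fn": "drive_tool", "kwargs": {"targets": [[[0,0,-0.1,0,0,0,-1],[0,0,0,0,0,0,-1],[0,0,0,0,0,0,1],[0,0,0,0,0,0,1],[0,0,0,0,0,0,1]]]}}

```text
time: 4.32
tcp_pos: [0.4295, -0.1953, 0.1847]
tcp_rot: [0.555, -0.437, 0.438, -0.555]
force: [0.3, 0.6, -0.3]
finger_gap: 0.0323
```

Request:
{"fn": "drive_tool", "kwargs": {"targets": [[[0,0,0,0,0,0,1],[0,0,0,0,0,0,1],[0,0,0,0,0,0,1]]]}}

```text
time: 4.7
tcp_pos: [0.4292, -0.1953, 0.1843]
tcp_rot: [0.556, -0.438, 0.438, -0.555]
force: [-2.9, 1.2, 5.8]
finger_gap: 0.0135
```

Run:
```python
from h import *
go([.429,-.194,.13],13.6)
c,s=np.cos(np.radians(9)),np.sin(np.radians(9))
S=np.array([.601,-.1625]); 
for x in(-.165,-.006):
  q=S+x*np.array([c,-s]); go([*q,.256],-9)
```

```text
dp [-0.001   0.0067 -0.0021] rv [ 0.0001 -0.      0.0004] t 4.7 f [-2.9  1.2  5.8] gap 0.0135 j6 [-0.68  0.02  1.99 -0.    1.13 -0.92]
dp [0.0441 0.2933 0.6279] rv [ 1.000e-04 -1.000e-04 -1.252e-01] t 4.7 f [-2.9  1.2  5.8] gap 0.0135 j6 [-0.68  0.02  1.99 -0.    1.13 -0.92]
dp [0.8293 0.1689 0.6279] rv [ 1.000e-04 -1.000e-04 -1.252e-01] t 4.7 f [-2.9  1.2  5.8] gap 0.0135 j6 [-0.68  0.02  1.99 -0.    1.13 -0.92]
```

Request:
{"fn": "drive_tool", "kwargs": {"targets": [[[0,0,0.1,0,0,0,1],[0,0,0.18,0,0,0,1],[0,0,0.18,0,0,0,1],[0,0,0.168,0,0,0,1],[0.009,0.06,0,0,0,-0.025,1]]]}}

```text
time: 5.32
tcp_pos: [0.4319, -0.1841, 0.3117]
tcp_rot: [-0.537, 0.458, -0.462, 0.537]
force: [0.4, -0.2, -4.9]
finger_gap: 0.0133
```

Request:
{"fn": "drive_tool", "kwargs": {"targets": [[[0.009,0.06,0,0,0,-0.025,1],[0.009,0.06,0,0,0,-0.025,1],[0.009,0.06,0,0,0,-0.025,1],[0.008,0.053,0,0,0,-0.025,1],[0,0,0,0,0,0,1]]]}}

```text
time: 5.95
tcp_pos: [0.4376, -0.1358, 0.3082]
tcp_rot: [-0.46, 0.538, -0.536, 0.46]
force: [-0.1, 0.1, -4.5]
finger_gap: 0.0133
```

Run:
```python
from h import *
a=camera("scene"); b=camera("top"); cv2.imwrite("pics/s2.png",cv2.resize(a["image"][120:360,80:400],(800,600),interpolation=cv2.INTER_CUBIC))
for p in(a,b): 
  det(p,["caddy_grip","hook_seat"])
  w=cloud(p).reshape(-1,3)
  m=(np.hypot(w[:,0]-.615,w[:,1]+.165)<.1)&(w[:,2]>.2)&(w[:,2]<.235)&(w[:,0]>.53); q=w[m]
  R=cv2.minAreaRect((q[:,:2]*1000).astype(np.float32)); print(np.round(R[0],1),np.round(R[1],1),R[2])
go([.434,-.1365,.256],-9)
```

```text
call caddy_grip [([0.534, -0.337, 0.084], 0.92), ([0.435, -0.133, 0.257], 0.79), ([0.278, -0.227, 0.084], 0.79)]
call hook_seat [([0.603, -0.165, 0.221], 0.82)]
[ 615.3 -165.4] [ 91.3 129.2] 80.54041290283203
call caddy_grip [([0.532, -0.336, 0.084], 0.68), ([0.276, -0.229, 0.087], 0.68)]
call hook_seat [([0.6, -0.168, 0.211], 0.71)]
[ 614.9 -167.9] [ 91.9 127.3] 84.95635223388672
dp [-0.0196  0.002   0.0028] rv [-0.     -0.0001 -0.0002] t 6.25 f [ 0.9  0.2 -4.2] gap 0.0133 j6 [-0.57 -0.16  1.9  -0.    1.4  -0.41]
```

View pics/s2.png

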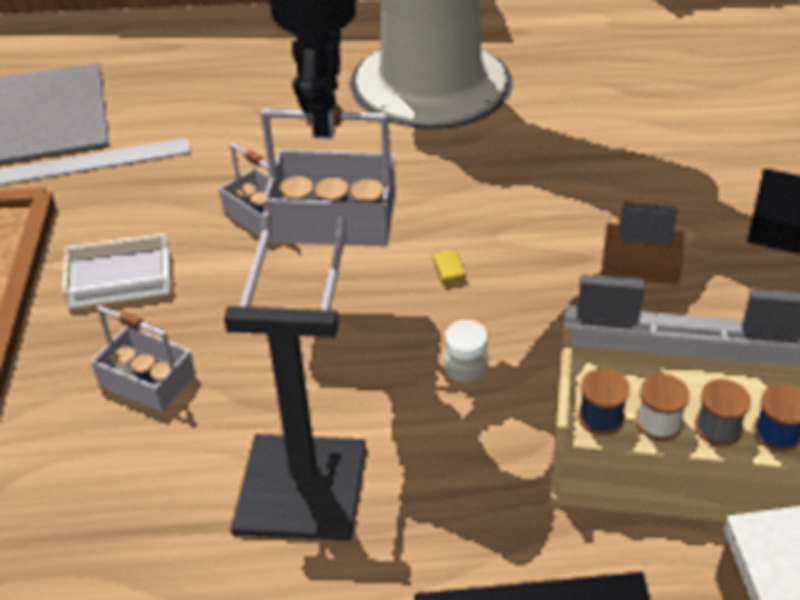

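The caddy hangs level at (330,190), in line with the prongs at (255,260) and (335,260). I'll move it in.

Request:
{"fn": "drive_tool", "kwargs": {"targets": [[[0.16,-0.026,0,0,0,0,1],[0.16,-0.026,0,0,0,0,1],[0.16,-0.026,0,0,0,0,1],[0.16,-0.026,0,0,0,0,1],[0.145,-0.024,0,0,0,0,1]]]}}

```text
time: 6.88
tcp_pos: [0.5961, -0.1627, 0.3091]
tcp_rot: [-0.459, 0.538, -0.537, 0.459]
force: [-0.1, -0.1, -2.9]
finger_gap: 0.0132
```

Request:
{"fn": "drive_tool", "kwargs": {"targets": [[[0,0,0,0,0,0,1],[0,0,-0.05,0,0,0,1],[0,0,-0.05,0,0,0,1],[0,0,-0.05,0,0,0,1],[0,0,0,0,0,0,1]]]}}

```text
time: 7.5
tcp_pos: [0.5941, -0.1618, 0.2779]
tcp_rot: [-0.46, 0.539, -0.537, 0.459]
force: [-0.4, 0.4, -4.3]
finger_gap: 0.0132
```

Run:
```python
from h import *
a=camera("scene")
det(a,["caddy_grip","hook_seat"])
cv2.imwrite("pics/s3.png",cv2.resize(a["image"][170:330,120:320],(800,600),interpolation=cv2.INTER_CUBIC))
go([.595,-.162,.218],-9)
```

```text
call caddy_grip [([0.593, -0.159, 0.225], 0.74), ([0.534, -0.334, 0.083], 0.56), ([0.276, -0.229, 0.082], 0.56)]
call hook_seat [([0.601, -0.162, 0.218], 0.63)]
dp [-0.0005  0.0012 -0.0403] rv [ 0.0001  0.0002 -0.0001] t 7.65 f [-0.1  0.9 -4.2] gap 0.0131 j6 [-0.46  0.28  1.5   0.    1.36 -0.31]
```

View pics/s3.png

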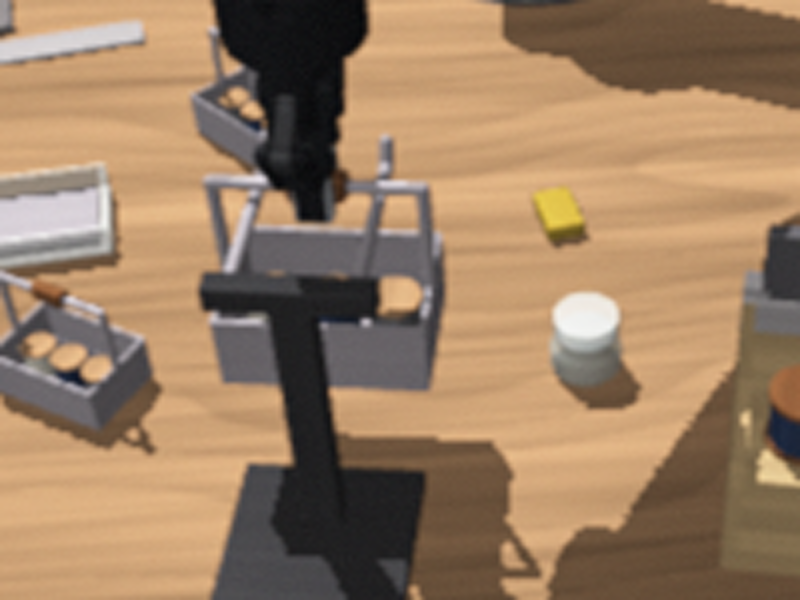

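The bar at (320,185) is over both prongs, with the tip visible at (385,150). I'll lower it.

Request:
{"fn": "drive_tool", "kwargs": {"targets": [[[0,0,-0.015,0,0,0,1],[0,0,-0.015,0,0,0,1],[0,0,0,0,0,0,1],[0,0,0,0,0,0,1]]]}}

```text
time: 8.15
tcp_pos: [0.595, -0.1621, 0.2735]
tcp_rot: [-0.459, 0.538, -0.538, 0.459]
force: [0.9, -0.3, -3.6]
finger_gap: 0.0134
```

Request:
{"fn": "drive_tool", "kwargs": {"targets": [[[0,0,-0.007,0,0,0,1],[0,0,0,0,0,0,1],[0,0,0,0,0,0,1]]]}}

```text
time: 8.52
tcp_pos: [0.5951, -0.1622, 0.2722]
tcp_rot: [0.459, -0.537, 0.538, -0.459]
force: [-0.3, 0.3, -3.5]
finger_gap: 0.0133
```

Request:
{"fn": "drive_tool", "kwargs": {"targets": [[[0,0,-0.007,0,0,0,1],[0,0,0,0,0,0,1],[0,0,0,0,0,0,1]]]}}

```text
time: 8.9
tcp_pos: [0.5952, -0.1623, 0.2718]
tcp_rot: [0.459, -0.537, 0.538, -0.459]
force: [-3.1, 1.5, 4.9]
finger_gap: 0.0128
```

Request:
{"fn": "drive_tool", "kwargs": {"targets": [[[0,0,-0.007,0,0,0,1],[0,0,0,0,0,0,1],[0,0,0,0,0,0,1]]]}}

```text
time: 9.28
tcp_pos: [0.5952, -0.1622, 0.2717]
tcp_rot: [0.459, -0.537, 0.538, -0.46]
force: [-6.4, 2.3, 11.2]
finger_gap: 0.0133
```

Request:
{"fn": "drive_tool", "kwargs": {"targets": [[[0,0,0.006,0,0,0,1],[0,0,0,0,0,0,0.4],[0,0,0,0,0,0,0],[0,0,0,0,0,0,0],[0,0,0,0,0,0,0]]]}}

```text
time: 9.9
tcp_pos: [0.595, -0.1622, 0.2702]
tcp_rot: [-0.459, 0.538, -0.538, 0.459]
force: [0.5, 1.0, 0.5]
finger_gap: 0.0429
```

Request:
{"fn": "drive_tool", "kwargs": {"targets": [[[0,0,0.05,0,0,0,0],[0,0,0.1,0,0,0,0],[0,0,0.15,0,0,0,0],[0,0,0.2,0,0,0,0],[0,0,0,0,0,0,-1]]]}}

```text
time: 10.52
tcp_pos: [0.5964, -0.1628, 0.3771]
tcp_rot: [0.458, -0.534, 0.541, -0.461]
force: [0.2, -0.8, -0.1]
finger_gap: 0.0593
```

Run:
```python
from h import *
a=camera("scene");det(a,["caddy_grip","caddy"])
cv2.imwrite("pics/s4.png",cv2.resize(a["image"][170:330,120:320],(800,600),interpolation=cv2.INTER_CUBIC))
go([.412,.2135,.20],-15.4)
```

```text
call caddy_grip [([0.593, -0.16, 0.223], 0.73), ([0.275, -0.227, 0.083], 0.66), ([0.531, -0.337, 0.088], 0.62), ([0.33, 0.415, -0.002], 0.29)]
call caddy [([0.282, -0.23, -0.0], 0.94), ([0.595, -0.16, 0.09], 0.86), ([0.667, -0.177, 0.004], 0.73), ([0.531, -0.336, -0.003], 0.6)]
dp [-0.9143  1.8777 -0.5835] rv [-0.     -0.     -0.0357] t 10.68 f [ 0.  -0.5 -0.6] gap 0.08 j6 [-0.46  0.23  1.38  0.    1.53 -0.31]
```

View pics/s4.png

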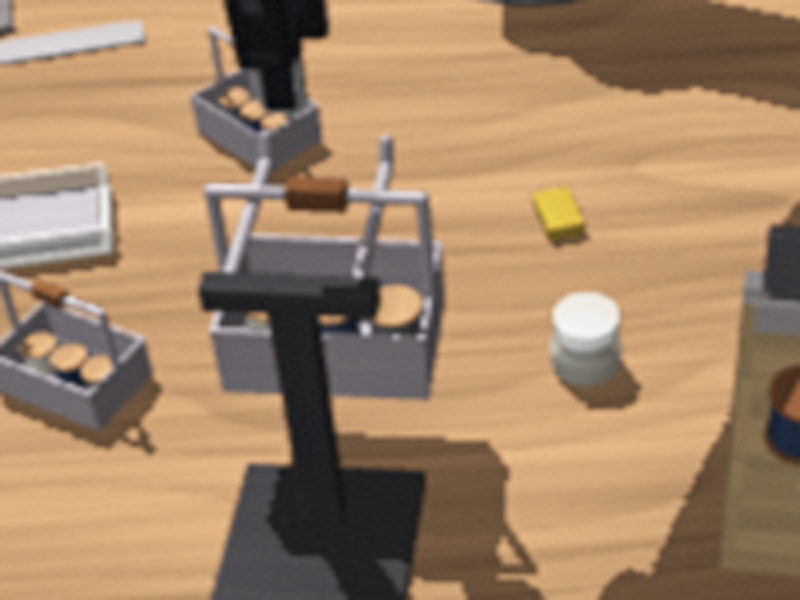

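The caddy hangs with its bar (205–430,190) across both prongs, released, and its detected origin at z 0.09 (expected 0.088). Next is the holder.

Request:
{"fn": "drive_tool", "kwargs": {"targets": [[[-0.1,0.21,0,0,0,-0.004,-1],[-0.1,0.21,0,0,0,-0.004,-1],[-0.1,0.21,0,0,0,-0.004,-1],[-0.1,0.21,0,0,0,-0.004,-1],[-0.1,0.21,0,0,0,-0.004,-1]]]}}

```text
time: 11.3
tcp_pos: [0.4937, 0.0491, 0.3692]
tcp_rot: [-0.443, 0.553, -0.551, 0.441]
force: [-0.3, 0.7, 0.4]
finger_gap: 0.0853
```

Request:
{"fn": "drive_tool", "kwargs": {"targets": [[[-0.1,0.21,-0.1,0,0,-0.004,-1],[-0.1,0.21,-0.15,0,0,-0.004,-1],[-0.1,0.2,-0.15,0,0,-0.004,-1],[-0.1,0.2,0,0,0,-0.004,-1],[0,0,0,0,0,0,-1]]]}}

```text
time: 11.92
tcp_pos: [0.4129, 0.2136, 0.2889]
tcp_rot: [-0.43, 0.562, -0.561, 0.428]
force: [0.9, -0.1, -0.3]
finger_gap: 0.0858
```

Run:
```python
from h import *
a=camera("wrist"); cv2.imwrite("pics/w2.png",a["image"])
det(a,["holder_mid","holder_face","holder","label_slot","trimshelf"])
w=cloud(a).reshape(-1,3)
def rect(nm,c,r,z0,z1):
    m=(np.hypot(w[:,0]-c[0],w[:,1]-c[1])<r)&(w[:,2]>z0)&(w[:,2]<z1); q=w[m]
    if len(q)>5:
        R=cv2.minAreaRect((q[:,:2]*1000).astype(np.float32)); print(nm,len(q),np.round(R[0],1),np.round(R[1],1),round(R[2],1),np.percentile(q[:,2],98).round(4))
rect("holder",(.412,.2135),.06,.06,.12); rect("holdertop",(.412,.2135),.06,.085,.12); rect("rest",(.412,.2135),.06,.033,.045)
rect("labels",(.615,.195),.125,.125,.18)
rect("lip",(.59,.2),.14,.09,.116)
go([.412,.2135,.073],-15.4)
```

```text
call holder_mid [([0.412, 0.21, 0.064], 0.67), ([0.4, -0.007, 0.002], 0.3)]
call holder_face []
call holder [([0.412, 0.215, 0.009], 0.66)]
call label_slot [([0.611, 0.202, 0.081], 0.95)]
call trimshelf [([0.674, 0.191, -0.004], 0.83)]
holder 1371 [410.8 212.4] [60.5 12.3] 74.8 0.0911
holdertop 1252 [411.2 212.3] [60.4 11.5] 74.8 0.0911
rest 4505 [411.4 212.3] [90.1 50.1] 74.9 0.0414
labels 14 [585.4 104.8] [11.3  1.4] 88.5 0.1265
lip 4764 [601.9 174.7] [183.9  23.5] 79.5 0.1146
dp [-0.0176  0.0125 -0.8181] rv [0.     0.     0.0008] t 12.22 f [-0.1  0.   0. ] gap 0.0853 j6 [ 0.21 -0.12  1.91 -0.    1.36  0.48]
```

View pics/w2.png

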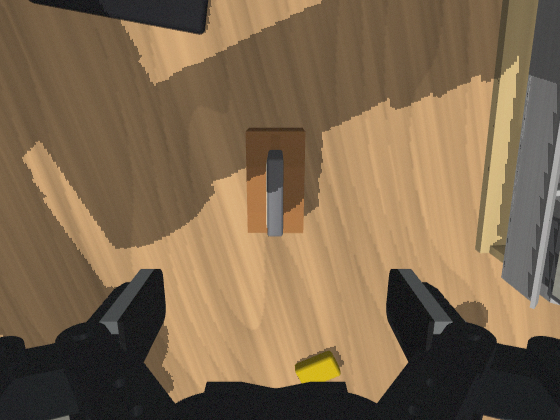

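The rest and holder are at (275,190), centred between the jaws. I'll descend and grip it.

Request:
{"fn": "drive_tool", "kwargs": {"targets": [[[-0.02,0.007,-0.2,0,0,0,-1],[0,0,-0.25,0,0,0,-1],[0,0,-0.2,0,0,0,-1],[0,0,-0.1,0,0,0,-1],[0,0,-0.062,0,0,0,-1]]], "grip_force": 60}}

```text
time: 12.85
tcp_pos: [0.411, 0.2125, 0.127]
tcp_rot: [-0.428, 0.563, -0.563, 0.427]
force: [0.1, -0.8, -0.6]
finger_gap: 0.0854
```

Request:
{"fn": "drive_tool", "kwargs": {"targets": [[[0,0,0,0,0,0,-1],[0,0,0,0,0,0,1],[0,0,0,0,0,0,1],[0,0,0,0,0,0,1],[0,0,0,0,0,0,1]]]}}

```text
time: 13.48
tcp_pos: [0.4111, 0.2133, 0.1284]
tcp_rot: [0.428, -0.563, 0.563, -0.428]
force: [0.5, -0.5, 1.2]
finger_gap: 0.0122
```

Request:
{"fn": "drive_tool", "kwargs": {"targets": [[[0,0,0,0,0,0,1],[0,0,0,0,0,0,1]]]}}

```text
time: 13.72
tcp_pos: [0.4112, 0.2133, 0.1284]
tcp_rot: [0.428, -0.563, 0.563, -0.428]
force: [-1.5, 0.1, 5.7]
finger_gap: 0.0114
```

Run:
```python
from h import *
go([.4112,.2124,.074],-15.2)
go([.56,.21,.2],-12.5)
```

```text
dp [ 0.0001 -0.0047 -0.0026] rv [-0.0001  0.0001  0.0014] t 13.72 f [-1.5  0.1  5.7] gap 0.0114 j6 [0.22 0.09 2.05 0.   1.   0.49]
dp [ 0.7441 -0.0167  0.6274] rv [-0.0001  0.0001  0.0164] t 13.72 f [-1.5  0.1  5.7] gap 0.0114 j6 [0.22 0.09 2.05 0.   1.   0.49]
```

Request:
{"fn": "drive_tool", "kwargs": {"targets": [[[0,0,0.1,0,0,0,1],[0,0,0.2,0,0,0,1],[0,0,0.25,0,0,0,1],[0,0,0.25,0,0,0,1],[0.12,-0.02,0.08,0,0,0.005,1]]]}}

```text
time: 14.35
tcp_pos: [0.4357, 0.2098, 0.3077]
tcp_rot: [0.431, -0.558, 0.56, -0.435]
force: [1.1, 0.6, -1.2]
finger_gap: 0.0115
```

Request:
{"fn": "drive_tool", "kwargs": {"targets": [[[0.15,-0.02,0,0,0,0.005,1],[0.15,-0.02,0,0,0,0.005,1],[0.15,0,0,0,0,0,1],[0,0,0,0,0,0,1],[0,0,0,0,0,0,1]]]}}

```text
time: 14.98
tcp_pos: [0.5243, 0.2013, 0.3035]
tcp_rot: [-0.442, 0.553, -0.552, 0.441]
force: [-0.5, -0.3, -0.1]
finger_gap: 0.0114
```

Run:
```python
from h import *
a=camera("wrist"); b=camera("scene"); cv2.imwrite("pics/w3.png",a["image"])
g=sense(); print(g["tcp_pos"])
for p in(a,b): det(p,["holder_mid","holder_tip","holder_face","label_slot","trimshelf"])
w=cloud(a).reshape(-1,3)
yaw=np.radians(-12.5); ex=np.array([np.cos(yaw),np.sin(yaw)]); ey=np.array([-ex[1],ex[0]])
def rect(nm,c,r,z0,z1):
    m=(np.hypot(w[:,0]-c[0],w[:,1]-c[1])<r)&(w[:,2]>z0)&(w[:,2]<z1); q=w[m]
    if len(q)>5:
        R=cv2.minAreaRect((q[:,:2]*1000).astype(np.float32)); print(nm,len(q),np.round(R[0],1),np.round(R[1],1),round(R[2],1),np.percentile(q[:,2],98).round(4))
rect("labels",(.615,.2),.12,.14,.172)
rect("lip",(.615,.2),.12,.106,.116)
# profile across the bay: height vs shelf-x
rel=w[:,:2]-np.array([.613,.2015]); u=rel@ex; v=rel@ey
for lo in range(-26,26,2):
    m=(np.abs(v)<.035)&(u>lo/1e3)&(u<=(lo+2)/1e3)&(w[:,2]<.13)&(w[:,2]>.04)
    if m.sum(): print(lo,m.sum(),np.percentile(w[m,2],[5,50,95]).round(4))
np.savez("w3.npz",w=w)
```

```text
[0.52419452 0.20141073 0.3039305 ]
call holder_mid [([0.522, 0.201, 0.241], 0.8)]
call holder_tip []
call holder_face [([0.518, 0.205, 0.244], 0.88), ([0.61, 0.205, 0.079], 0.27)]
call label_slot [([0.611, 0.208, 0.081], 0.95)]
call trimshelf [([0.674, 0.19, -0.006], 0.77)]
call holder_mid [([0.523, 0.199, 0.244], 0.89)]
call holder_tip [([0.527, 0.2, 0.176], 0.96)]
call holder_face [([0.516, 0.202, 0.242], 0.59)]
call label_slot [([0.613, 0.201, 0.08], 0.86), ([0.596, -0.161, 0.222], 0.65)]
call trimshelf [([0.67, 0.188, 0.001], 0.97), ([0.524, 0.203, 0.182], 0.64)]
labels 5569 [615.  207.9] [191.7  13.6] 77.5 0.163
lip 6326 [656.6 191.8] [221.  116.5] 77.7 0.1151
-14 211 [0.1093 0.1105 0.112 ]
-12 278 [0.1098 0.1113 0.1126]
-10 195 [0.1086 0.1097 0.111 ]
-8 932 [0.0638 0.0788 0.1084]
-6 191 [0.1046 0.1058 0.107 ]
-4 89 [0.103  0.1043 0.1052]
-2 33 [0.0994 0.1037 0.1052]
0 33 [0.0913 0.1033 0.1048]
2 122 [0.0849 0.0864 0.1042]
4 733 [0.0799 0.0923 0.1041]
6 615 [0.0829 0.1039 0.1064]
8 369 [0.1052 0.1071 0.1088]
10 376 [0.1072 0.109  0.1109]
12 360 [0.1092 0.111  0.1124]
14 164 [0.1097 0.1109 0.1121]
16 10 [0.1083 0.1091 0.1095]
```

View pics/w3.png

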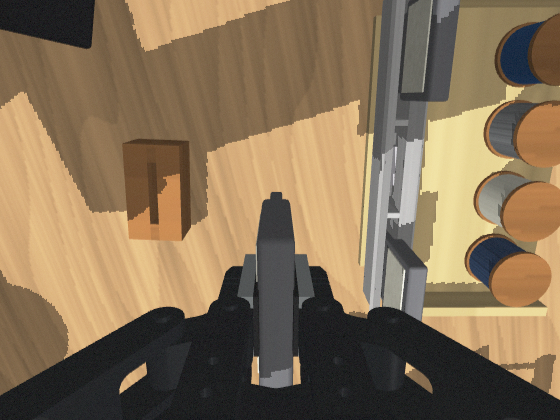

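The holder is in the grip at (275,280) with its label on the left (-x) side. The neighbours' white faces at (415,45) and (395,265) also face -x, so it matches. The empty bay is between them. Next I'll check the lateral centre.

Run:
```python
from h import *
w=np.load("w3.npz")["w"]; yaw=np.radians(-12.5); ex=np.array([np.cos(yaw),np.sin(yaw)]); ey=np.array([-ex[1],ex[0]])
rel=w[:,:2]-np.array([.613,.2015]); u=rel@ex; v=rel@ey
m=(np.abs(u)<.02)&(w[:,2]>.14)&(w[:,2]<.17)
print("labels inner", v[m&(v<0)].max(), v[m&(v>0)].min(), "u",np.percentile(u[m],[1,99]))
m=(np.abs(u-.001)<.003)&(np.abs(v)<.06)&(w[:,2]<.098)&(w[:,2]>.06); print("channel v",np.percentile(v[m],[0,2,98,100]) if m.any() else None)
# held holder
for z0,z1 in((.23,.27),):
  m=(np.hypot(w[:,0]-.524,w[:,1]-.2014)<.045)&(w[:,2]>.225)&(w[:,2]<.28); q=w[m]; 
  if len(q): print(len(q),cv2.minAreaRect((q[:,:2]*1000).astype(np.float32)),q[:,2].max())
c=np.array([.613,.2015])+ex*.001
go([*c,.25],-12.5)
```

```text
labels inner -0.048288560332751064 0.04902433533260411 u [-0.00591937  0.00663983]
channel v [-0.05454229 -0.0544187   0.0360333   0.05649507]
12546 ((529.4791870117188, 204.15768432617188), (66.49471282958984, 54.501068115234375), 15.878860473632812) 0.2799996525843895
dp [ 4.451e-01  2.000e-04 -1.100e-03] rv [-0.      0.      0.0014] t 15.57 f [-0.   0.3 -0.2] gap 0.0111 j6 [ 0.15  0.13  1.63 -0.    1.38  0.37]
```

Request:
{"fn": "drive_tool", "kwargs": {"targets": [[[0.15,0,0,0,0,0.0014,1],[0.15,0,0,0,0,0,1],[0.143,0,0,0,0,0,1],[0,0,0,0,0,0,1],[0,0,0,0,0,0,1]]], "grip_force": 80}}

```text
time: 16.2
tcp_pos: [0.6131, 0.2013, 0.3038]
tcp_rot: [-0.443, 0.552, -0.551, 0.442]
force: [1.1, 0.8, -1.3]
finger_gap: 0.0109
```

Request:
{"fn": "drive_tool", "kwargs": {"targets": [[[0,0,-0.15,0,0,0,1],[0,0,-0.15,0,0,0,1],[0,0,0,0,0,0,1],[0,0,0,0,0,0,1]]]}}

```text
time: 16.7
tcp_pos: [0.6138, 0.2015, 0.2457]
tcp_rot: [0.442, -0.551, 0.552, -0.443]
force: [-0.4, -0.6, 0.2]
finger_gap: 0.011
```

Run:
```python
from h import *
go([.6137,.2014,.1455],-12.5)
a=camera("scene"); det(a,["holder_tip","holder_mid"])
```

```text
dp [-0.0004 -0.0004 -0.2316] rv [-0.0001  0.0006 -0.0001] t 16.7 f [-0.4 -0.6  0.2] gap 0.011 j6 [0.13 0.38 1.44 0.   1.31 0.35]
call holder_tip [([0.61, 0.202, 0.122], 0.84)]
call holder_mid [([0.614, 0.201, 0.181], 0.8)]
```

Aligned, so I'll insert it in steps and watch the force.

Request:
{"fn": "drive_tool", "kwargs": {"targets": [[[0,0,-0.04,0,0,0,1],[0,0,-0.04,0,0,0,1],[0,0,-0.04,0,0,0,1],[0,0,0,0,0,0,1],[0,0,0,0,0,0,1]]]}}

```text
time: 17.48
tcp_pos: [0.6136, 0.2013, 0.2201]
tcp_rot: [-0.443, 0.551, -0.551, 0.443]
force: [-0.0, -0.2, -0.3]
finger_gap: 0.0113
```

Request:
{"fn": "drive_tool", "kwargs": {"targets": [[[0,0,-0.03,0,0,0,1],[0,0,-0.03,0,0,0,1],[0,0,0,0,0,0,1],[0,0,0,0,0,0,1]]]}}

```text
time: 17.98
tcp_pos: [0.6136, 0.2012, 0.2081]
tcp_rot: [-0.443, 0.551, -0.551, 0.443]
force: [0.2, 0.3, 0.1]
finger_gap: 0.0107
```

Request:
{"fn": "drive_tool", "kwargs": {"targets": [[[0,0,-0.015,0,0,0,1],[0,0,-0.01,0,0,0,1],[0,0,0,0,0,0,1],[0,0,0,0,0,0,1]]]}}

```text
time: 18.48
tcp_pos: [0.614, 0.2013, 0.2037]
tcp_rot: [0.442, -0.551, 0.552, -0.443]
force: [0.9, 0.3, 2.9]
finger_gap: 0.0109
```

Request:
{"fn": "drive_tool", "kwargs": {"targets": [[[0,0,-0.01,0,0,0,1],[0,0,0,0,0,0,1],[0,0,0,0,0,0,1]]]}}

```text
time: 18.85
tcp_pos: [0.614, 0.2013, 0.2016]
tcp_rot: [0.442, -0.551, 0.552, -0.443]
force: [1.4, 0.4, 5.7]
finger_gap: 0.0106
```

Request:
{"fn": "drive_tool", "kwargs": {"targets": [[[0,0,-0.01,0,0,0,1],[0,0,0,0,0,0,1],[0,0,0,0,0,0,1]]]}}

```text
time: 19.23
tcp_pos: [0.6141, 0.2013, 0.2005]
tcp_rot: [0.442, -0.551, 0.552, -0.443]
force: [-0.5, -0.1, 10.0]
finger_gap: 0.0113
```

Request:
{"fn": "drive_tool", "kwargs": {"targets": [[[0,0,-0.01,0,0,0,1],[0,0,0,0,0,0,1],[0,0,0,0,0,0,1]]]}}

```text
time: 19.6
tcp_pos: [0.6142, 0.2014, 0.2004]
tcp_rot: [0.442, -0.551, 0.552, -0.443]
force: [-4.8, -1.7, 18.4]
finger_gap: 0.0107
```

Request:
{"fn": "drive_tool", "kwargs": {"targets": [[[0,0,-0.005,0,0,0,1],[0,0,0,0,0,0,1],[0,0,0,0,0,0,1]]]}}

```text
time: 19.98
tcp_pos: [0.6143, 0.2014, 0.2004]
tcp_rot: [0.442, -0.551, 0.552, -0.443]
force: [-6.6, -1.5, 23.0]
finger_gap: 0.0111
```

Run:
```python
from h import *
go([.6137,.2014,.1455],-12.5)
a=camera("scene"); b=camera("wrist"); det(a,["holder_tip","holder_mid","caddy_grip","pinjar"])
for p in (a,b):
  w=cloud(p).reshape(-1,3); yaw=np.radians(-12.5); ex=np.array([np.cos(yaw),np.sin(yaw)]); ey=np.array([-ex[1],ex[0]])
  rel=w[:,:2]-np.array([.6137,.2014]); u=rel@ex; v=rel@ey
  for c,h in((-.079,.028),(-.024,.006),(.024,.006),(.079,.028)):
    m=(np.abs(u)<.006)&(np.abs(v-c)<h)&(w[:,2]>.145)&(w[:,2]<.18); print(c,m.sum(),np.percentile(w[m,2],[50,90,97]).round(4) if m.any() else None)
i=a["image"];cv2.imwrite("pics/s5.png",cv2.resize(i[170:330,270:470],(800,600),interpolation=cv2.INTER_CUBIC))
```

```text
dp [-0.003   0.     -0.0051] rv [ 0.      0.0007 -0.0001] t 19.98 f [-6.6 -1.5 23. ] gap 0.0111 j6 [ 0.13  0.43  1.48 -0.    1.23  0.35]
call holder_tip [([0.612, 0.204, 0.074], 0.53), ([0.594, -0.16, 0.221], 0.17)]
call holder_mid [([0.616, 0.199, 0.14], 0.62), ([0.545, -0.005, -0.004], 0.36)]
call caddy_grip [([0.276, -0.228, 0.084], 0.92), ([0.594, -0.159, 0.219], 0.91), ([0.533, -0.336, 0.087], 0.73), ([0.602, -0.165, 0.221], 0.45)]
call pinjar [([0.545, -0.006, -0.002], 0.87)]
-0.079 160 [0.1616 0.1651 0.1658]
-0.024 22 [0.1626 0.1652 0.1663]
0.024 13 [0.1572 0.1628 0.1634]
0.079 145 [0.1621 0.165  0.1661]
-0.079 0 None
-0.024 595 [0.1617 0.1625 0.1627]
0.024 1790 [0.1612 0.1622 0.1626]
0.079 7144 [0.1617 0.1626 0.163 ]
```

View pics/s5.png

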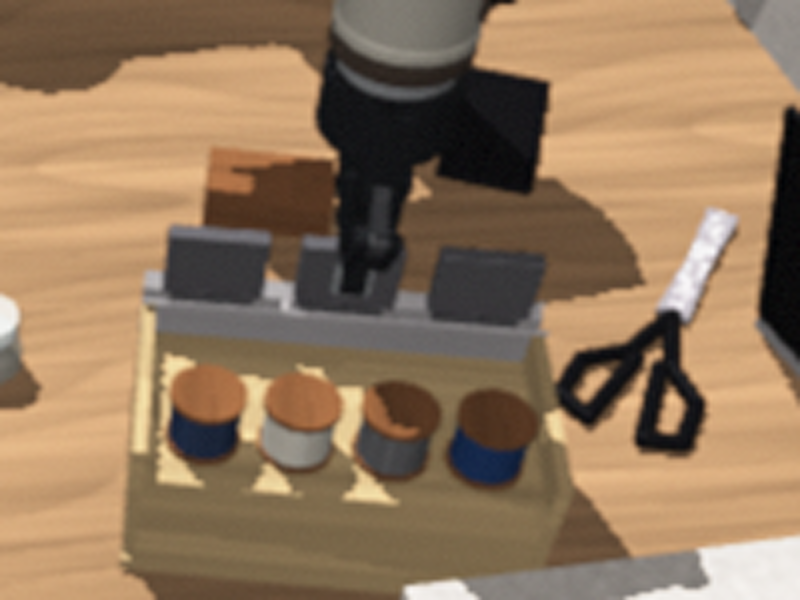

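The holder's top is at 0.162, level with its neighbours, the force rises with no further travel (hard stop), and the caddy is still hung. I'm handing the job in.

```bash
python3 -c "
from plant import *
print(sense()['force'],finish_job())"
```

```text
the job is handed in; nothing more can be done
[-7.02815167 -2.29199108 22.48061159] None
```

I did both parts in the order asked and handed the job in at about 20 s of the 67 s allowed, with the gripper still holding the label holder pressed home.

- **Caddy:** I picked the large caddy, whose grip is 130 mm above the table (the two small ones are at about 83 mm). It hangs across both prongs and I let go of it. The last detections put its grip at 0.219–0.223 m, where about 0.218 m was expected, and it had not moved by the end.
- **Label holder:** It is in the middle bay with its label facing -x like its neighbours. Its top is at 0.162 m, level with theirs. Over the last two downward steps the force rose from 10 to 23 N with almost no travel, so it is on the hard stop.

**Checks that disagreed:** the arm shows a sideways push of about 7 N in the channel. The tool also stopped 1 mm above the height I had calculated for home. The matching top heights and the sharp rise in force both say it is home. I did not read the ejector's travel directly.

**Other things on the table:** I did not move any of them on purpose. At the end I only checked that the pin jar was in place.

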